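# Fit the filter cell on the gel imager and hold it home

## Task

Mount the knurled black filter cell on the gel imager: pick it up from the bench, set it open side down over the spigot on top of the imager's hood, and turn it until the keyways hidden inside it drop over the spigot's pins. Then push it fully home against the sprung seat and finish while still holding it there with the gripper, without letting go; leave the bottle, the tip box and the gel tray where they are.

Things in the scene. Friction and masses are not known exactly. Their poses are not given: they have to be found in the camera images.
- cell: Filter cell: a round black cap, 36 mm tall, open side down, 0.13 to 0.25 kg. Inside, a bore 42 mm wide runs 24 mm up to a flat ceiling; four keyways, 90 degrees apart, run up the whole bore wall, about 9.5 mm wide, out to 25.5 mm from the axis, not visible from outside. Origin: centre of the underside; z up the axis, x along one keyway.
- grip (a point): On the cell's axis, 30 mm above its underside: mid-height of the solid knurled grip ring, 56 mm in diameter, which is the cell's top 12 mm (amber glass in its flat top). The smooth skirt below it is 54 mm in diameter.
- port (a point): Foot of the spigot, on its axis, on the flat hood top 140 mm above the bench; z up. The spigot is solid aluminium, 39 mm in diameter, 30 mm high, top edge chamfered 3 mm. Fully home, its top meets the cell's ceiling and the cell's origin is 6 mm above this point. The imager is fixed: blue base 220 x 170 x 60 mm, white hood 170 x 150 x 80 mm on it.
- pins (a point): On the spigot's axis at pin-top level, 25 mm above the hood. Four round steel pins, 6 mm thick, 90 degrees apart, reach 24.5 mm from the axis. They point any way round, not tied to this frame (seen only in images). Unaligned, the cell's underside rests on them; within 90 degrees of turning either way it reaches a place about 9 degrees wide where it can drop 13 mm onto the sprung seat.
- seat (a joint): Sprung steel seat ring, 56 mm across, round the spigot's foot: 0 m when free (its top 12 mm above the hood), grows as pushed down, 0.006 m when the cell is fully home. The spring pushes up with 4 N at 0 and 10 N at 0.006 m, so the cell rises again if it is not held down.
- bottle: Bystander: amber bottle with white cap, 64 mm in diameter, 130 mm tall. Origin: centre of its underside. Leave alone.
- tip_box: Bystander: box of pipette tips, 120 x 82 mm, 60 mm tall. Origin: centre of its underside. Leave alone.
- gel_tray: Bystander: shallow clear gel tray with a white gel plate, 120 x 100 mm, 22 mm tall. Origin: centre of its underside. Leave alone.

How it is judged (in metres and radians):
On the way, in this order (a step that is already met when the one before it is completed fails the run):
1. the cell is lifted off the bench in the gripper (height (world z) of cell above 0.05 m and contact force between cell and the fingers above 1 N), for 0.2 s.
2. the cell has dropped over the pins (z of cell in the frame of port below 0.016 m and horizontal distance between cell and port below 0.004 m and angle between cell's own z axis and vertical below 0.1 rad), for 0.1 s.
At the end, for the whole second after the job is handed in: Fingers still press on the cell (over 2 N); its underside is less than 8 mm above the hood top, within 4 mm of the spigot axis, upright within 0.06 rad, the seat pressed down over 4 mm, at rest; bottle, tip box and gel tray within 20 mm of their starts (z of cell in the frame of port between 0.003 and 0.008 m and horizontal distance between cell and port below 0.004 m and angle between cell's own z axis and vertical below 0.06 rad and value of joint seat above 0.004 m and contact force between cell and the fingers above 2 N and linear speed of cell below 0.02 m/s and distance of each of bottle, tip_box, gel_tray from where it was at the start of the episode below 0.02 m); the arm keeps its last pose, push and grip.
It fails at once if the bottle, the tip box or the gel tray is disturbed (distance of any of bottle, tip_box, gel_tray from where it was at the start of the episode above 0.03 m or angle between bottle's own z axis and vertical above 0.5 rad).
It also fails if it takes over 51 s, if anything falls off the work surface, if the arm or the gripper's body presses on something with over 40 N, if the wrist force passes 120 N, or if a joint passes its speed limit or range.

## Robot

A 6-joint arm with a two-finger parallel gripper is mounted at the origin on the work surface. World frame = base frame: x ahead of the robot, y to its left, z up, the work surface at z = 0. Lengths are in m, angles in degrees, forces in N, time in s.
With the tool pointing down it reaches from about 0.3 to 0.75 m from the base axis. Payload 8.5 kg.
Tool frame: the origin (TCP) lies at the very end of the fingers, on their centre line; the grasp point (between the pads) lies 19 mm behind it (env.grasp_offset is the distance from the TCP to the grasp point, in m); y points along the fingers, z is the direction in which the jaws open and shut, and the axes are right-handed (so a half turn about y gives the same grasp; the last joint's range is limited). The gripper opens to 85 mm and grips with 20 to 120 N. Pads are 22 mm wide; open, the fingers measure 114 mm over their backs; the gripper's body (76 mm by 85 mm) begins 54 mm behind the grasp point. The pads swing forward as they close: fully open they stand 13 mm farther back than shut.
Start: joints at [-76.794, 21.807, 74.336, -0, 83.858, -12.336], TCP at [0.237, -0.496, 0.231] pointing down, gripper open.
Joint ranges: [-178.18, 178.18], [-50.72, 133.34], [12.68, 142.11], [-81.47, 261.47], [9.98, 163.14], [-165.26, 165.26]. Speed limits (degrees/s): [136.94, 136.94, 180, 180, 180, 180].

## Interface

Orientations are given as a 3x3 rotation matrix whose columns are the frame's x, y, z axes.
In Python, from rig import env gives the robot as it stands. The module is installed in compiled form; this text tells all that it offers.
- The arm moves only by the shell command python3 -m pendant 'ROWS' [FORCE]. ROWS is JSON, a list of rows, each a list of 3 entries, a list of its own where there are three numbers: the shift along the world's x, y, z as a fraction of full scale, then the turn about the world's z as a fraction of full scale, then the opening, from 0 (shut) to 1 (fully open). A call has 1 to 12 rows; each row shifts and turns the commanded pose from where the row before left it; what a row does not reach is not made up. Full scale, the value 1, is 30 mm for a shift and 5 degrees for a turn. A row lasts 1/12 s, in which the tool goes at most 41.7 mm and 7.16 degrees, less where a joint would pass 70% of its speed; a pose out of reach is approached as far as the arm can. A call with a number of a shift or a turn outside -1 to 1 is refused whole. A call with a gripper value outside its range is refused whole. The fingers move at their own pace and stop on an object; FORCE is the grip in N (left out, the last holds). Time passes only in rows, so rows that do not move let the fingers close. It gives the time, the measured TCP pose, the force and the opening at its end, in the units of the state.
- env.observe(): the state, without advancing time (a new reading comes with each control period).
- env.get_image(name): name is "scene" or "top" or "wrist"; returns (picture, depth): 384x512x3 uint8, red, green, blue; 384x512 float32, m along the optical axis (not along the pixel's ray), 0 where there is no reading.
- env.camera_model(name): a dict with "camera_matrix" (3x3 intrinsics, pixels), "R" (3x3) and "t" (3): a world point X has camera coordinates R X + t; the wrist camera has in their place "tool_from_camera" (4x4, takes a point from camera to tool coordinates, whose origin is the TCP and whose axes are the tool frame's). Camera axes: x right, y down, z forward; pixel columns grow to the right and rows downward; lengths in m; the calibration is good to about 2 mm. A picture is of the moment at which its call begins: read the wrist's pose just before it. camera_model takes no time and is no camera call.
- env.close_job(): hands the job in, once; it reports no verdict.
The state is a dict: "time_s": time; "q": joint angles; "qvel": joint speeds; "joint_efforts": joint torques, N m; "position": TCP position; "tool_rot": TCP orientation; "ft_force": force on the tool from outside, world axes, zero at the start; "wrist_torque": the same for the moment, N m; "grip_width": finger opening in m.
Only numpy, scipy, OpenCV 4.12 (cv2) and the standard library are available. Lean on these libraries where they do the work, as an engineer would, in place of code of your own. Each camera call takes 0.05 s, during which the arm holds its last target.

## Working session

There is one attempt and no reset: what is moved stays moved. The work goes in short steps, Python scripts to look and compute and a shell command to move; the robot and the scene stay as the last step left them, time stands still between calls to the robot, and variables do not carry over. Pictures are saved under pics/ and viewed, and the job is handed in when it is done.

```bash
mkdir -p pics; cat > h.py <<'E'
from rig import env
import numpy as np, cv2
def save(n,f):
    im,d=env.get_image(n); cv2.imwrite('pics/'+f+'.png',im[:,:,::-1]); np.save('pics/'+f+'.npy',d); return im,d
def pts(n,d):
    m=env.camera_model(n);K=np.array(m['camera_matrix']);R=np.array(m['R']);t=np.array(m['t'])
    v,u=np.mgrid[:d.shape[0],:d.shape[1]]
    c=np.stack([(u-K[0,2])/K[0,0]*d,(v-K[1,2])/K[1,1]*d,d],-1)
    return (c-t)@R
E
python3 - <<'E'
from h import *
s=env.observe()
print({k:np.round(v,3).tolist() for k,v in s.items()},env.grasp_offset)
for n in('scene','top','wrist'): save(n,n+'0')
for n in('scene','top'): print(env.camera_model(n))
print(env.camera_model('wrist'))
a=[cv2.imread(f'pics/{n}0.png') for n in('scene','top')]
E
```

```text
{'time_s': 0.0, 'q': [-76.793, 21.844, 74.388, 0.002, 83.858, -12.337], 'qvel': [-0.034, 0.002, 0.063, -0.007, 0.038, -0.169], 'joint_efforts': [-0.002, -44.847, -23.128, -0.0, 0.005, -0.0], 'position': [0.237, -0.496, 0.231], 'tool_rot': [[-0.902, -0.0, 0.431], [-0.431, 0.002, -0.902], [-0.0, -1.0, -0.002]], 'ft_force': [-0.169, 0.651, -0.421], 'wrist_torque': [-0.006, -0.005, -0.046], 'grip_width': 0.085} 0.0187
{'camera_matrix': array([[346.88507772,   0.        , 263.17352827],
       [  0.        , 346.88507772, 193.13925969],
       [  0.        ,   0.        ,   1.        ]]), 'R': array([[ 0.12845927,  0.99170296,  0.00484222],
       [ 0.69494233, -0.08653318, -0.71383973],
       [-0.70749797,  0.0950644 , -0.70029236]]), 't': array([-0.07107998, -0.33598178,  1.4493941 ])}
{'camera_matrix': array([[436.57763231,   0.        , 253.07603569],
       [  0.        , 436.57763231, 189.40475153],
       [  0.        ,   0.        ,   1.        ]]), 'R': array([[ 0.01840534, -0.99977514, -0.01053171],
       [-0.99267643, -0.01701479, -0.11959932],
       [ 0.11939323,  0.01265585, -0.99276638]]), 't': array([-8.72717076e-04,  6.18457315e-01,  1.44379886e+00])}
{'camera_matrix': array([[267.69638672,   0.        , 253.7652025 ],
       [  0.        , 267.69638672, 190.8988315 ],
       [  0.        ,   0.        ,   1.        ]]), 'tool_from_camera': array([[ 1.75992210e-03,  9.44697341e-01,  3.27938771e-01,
        -8.50871486e-02],
       [-4.70028473e-04, -3.27938461e-01,  9.44698970e-01,
        -1.41389780e-01],
       [ 9.99998341e-01, -1.81673715e-03, -1.33111496e-04,
        -9.22736617e-04],
       [ 0.00000000e+00,  0.00000000e+00,  0.00000000e+00,
         1.00000000e+00]])}
```

View pics/scene0.png

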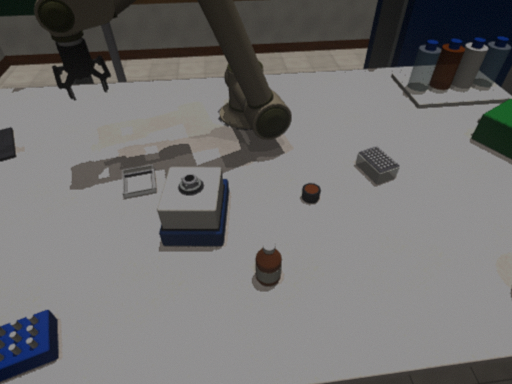

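View pics/top0.png

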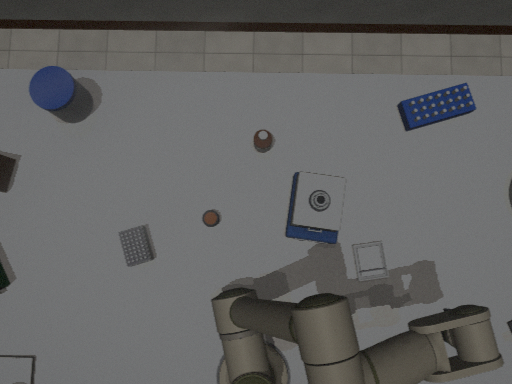

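View pics/wrist0.png

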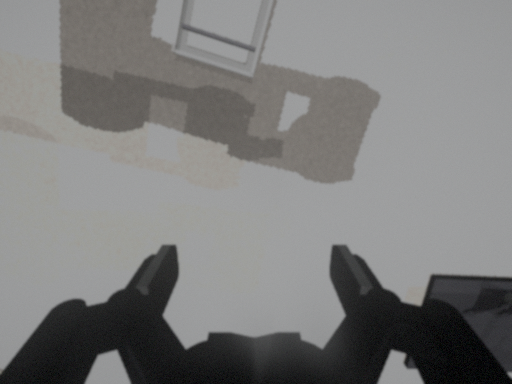

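The scene view shows the cell at (311,192) and the spigot at (190,183). In the top view they are at (210,218) and (319,200), with the bottle at (262,140), the tip box at (136,245) and the tray at (370,260). Next I'll measure them.

```bash
python3 - <<'E'
import numpy as np,cv2
from h import *
d=np.load('pics/top0.npy');P=pts('top',d);im=cv2.imread('pics/top0.png')
D=np.load('pics/scene0.npy');PS=pts('scene',D)
def rep(nm,P,u0,u1,v0,v1,z0,z1):
    p=P[v0:v1,u0:u1].reshape(-1,3);p=p[(p[:,2]>z0)&(p[:,2]<z1)]
    if len(p): print(nm,len(p),p.mean(0).round(4),p.min(0).round(4),p.max(0).round(4),((p.min(0)+p.max(0))/2).round(4), np.median(p[:,2]).round(4))
rep('cell top',P,195,228,203,235,.025,.05)
rep('cell scn',PS,295,325,178,206,.02,.05)
rep('spig top',P,300,340,180,220,.16,.19)
rep('spig scn',PS,170,212,165,200,.16,.19)
rep('hood',P,280,355,165,245,.13,.146)
rep('bottle',P,245,280,122,160,.02,.2)
rep('tipbox',P,110,165,215,275,.03,.1)
rep('tray',P,345,395,235,285,.008,.05)
# ray casting
def ray(n,uv,z):
    m=env.camera_model(n);K=np.array(m['camera_matrix']);R=np.array(m['R']);t=np.array(m['t'])
    o=-R.T@t;r=R.T@np.linalg.solve(K,[uv[0],uv[1],1]);return o+r*(z-o[2])/r[2]
hsv=cv2.cvtColor(im,cv2.COLOR_BGR2HSV)
m=np.zeros(d.shape,np.uint8);m[200:237,193:230]=(hsv[200:237,193:230,2]<95)
c=max(cv2.findContours(m,0,2)[0],key=cv2.contourArea);print(cv2.minEnclosingCircle(c),cv2.boundingRect(c));print(ray('top',cv2.minEnclosingCircle(c)[0],.036))
cr=im[180:222,298:342];cv2.imwrite('pics/tc.png',np.hstack([cv2.resize(cr,None,fx=9,fy=9,interpolation=2),cv2.resize(im[195:240,190:232],(396,378),interpolation=2)]))
cr=cv2.imread('pics/scene0.png')[160:202,160:220];cv2.imwrite('pics/sc.png',cv2.resize(cr,None,fx=10,fy=10,interpolation=2))
E
```

```text
cell top 226 [0.5189 0.1508 0.036 ] [0.492  0.123  0.0271] [0.5463 0.1779 0.0438] [0.5192 0.1504 0.0355] 0.036
cell scn 235 [0.5265 0.1524 0.0336] [0.4895 0.1265 0.02  ] [0.5499 0.1814 0.0406] [0.5197 0.154  0.0303] 0.0349
spig top 132 [ 0.5745 -0.1997  0.1691] [ 0.5547 -0.2204  0.1604] [ 0.5956 -0.18    0.1777] [ 0.5752 -0.2002  0.1691] 0.1691
spig scn 141 [ 0.5808 -0.1976  0.1675] [ 0.5549 -0.2209  0.1605] [ 0.5985 -0.1764  0.1718] [ 0.5767 -0.1986  0.1662] 0.1682
hood 2278 [ 0.5737 -0.1993  0.1393] [ 0.4831 -0.2824  0.1303] [ 0.6654 -0.1175  0.146 ] [ 0.5743 -0.2     0.1381] 0.1395
bottle 343 [ 0.7758 -0.0198  0.0909] [ 0.7526 -0.0512  0.0204] [0.8141 0.0099 0.1358] [ 0.7833 -0.0207  0.0781] 0.091
tipbox 931 [0.4217 0.3962 0.0536] [0.3548 0.3441 0.0301] [0.4879 0.4561 0.066 ] [0.4214 0.4001 0.048 ] 0.0541
tray 789 [ 0.3846 -0.3897  0.0143] [ 0.3078 -0.4577  0.008 ] [ 0.4527 -0.3047  0.0289] [ 0.3802 -0.3812  0.0185] 0.0128
((211.17605590820312, 217.43661499023438), 9.527475357055664) (202, 209, 19, 18)
[0.52089642 0.14965629 0.036     ]
```

View pics/tc.png

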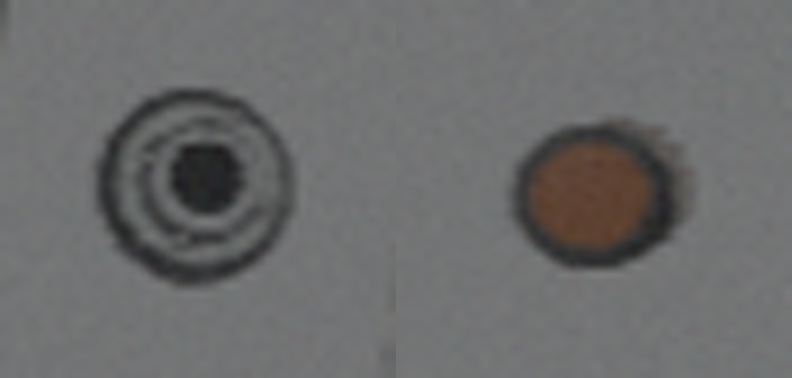

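View pics/sc.png

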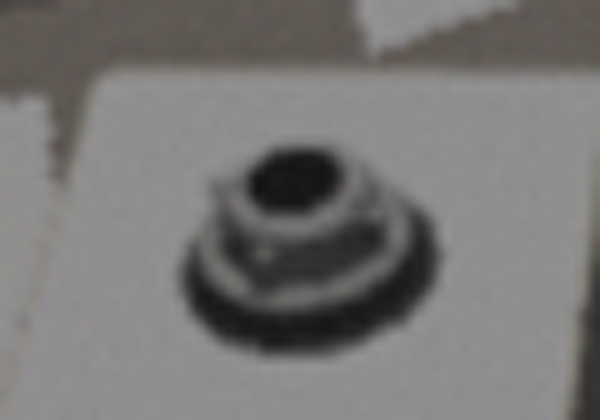

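Both cameras agree. The cell is at about (0.519, 0.151) with its top at 36 mm, as given. The spigot is at about (0.575, -0.200) with its top near 169 mm, against a known 170. I'll go above the cell and refine with the wrist camera.

```bash
python3 -m pendant '[[[0.2,0.5,0],0,1],[[0.44,1,0],0,1],[[0.44,1,0],0,1],[[0.44,1,0],0,1],[[0.44,1,0],0,1],[[0.44,1,0],0,1],[[0.44,1,0],0,1],[[0.44,1,0],0,1],[[0.44,1,0],0,1],[[0.44,1,0],0,1],[[0.44,1,0],0,1],[[0.44,1,0],0,1]]' 40
python3 -m pendant '[[[0.44,1,0],0,1],[[0.44,1,0],0,1],[[0.44,1,0],0,1],[[0.44,1,0],0,1],[[0.44,1,0],0,1],[[0.44,1,-0.4],0,1],[[0.44,1,-0.8],0,1],[[0.44,1,-0.8],0,1],[[0.44,1,-0.8],0,1],[[0.44,1,-0.4],0,1],[[0,0,0],0,1],[[0,0,0],0,1]]'
cat >> h.py <<'E'
def wpts(d,s):
    m=env.camera_model('wrist');K=np.array(m['camera_matrix']);T=np.array(m['tool_from_camera'])
    v,u=np.mgrid[:d.shape[0],:d.shape[1]]
    c=np.stack([(u-K[0,2])/K[0,0]*d,(v-K[1,2])/K[1,1]*d,d],-1)
    return (c@T[:3,:3].T+T[:3,3])@np.array(s['tool_rot']).T+np.array(s['position'])
def wray(uv,z,s):
    m=env.camera_model('wrist');K=np.array(m['camera_matrix']);T=np.array(m['tool_from_camera']);R=np.array(s['tool_rot'])
    o=R@T[:3,3]+s['position'];r=R@T[:3,:3]@np.linalg.solve(K,[uv[0],uv[1],1.]);return o+r*(z-o[2])/r[2]
E
python3 - <<'E'
from h import *
s=env.observe();im,d=save('wrist','w1');P=wpts(d,s)
print(s['position'],np.round(s['q'],1),s['ft_force'])
p=P.reshape(-1,3);k=(abs(p[:,2]-.036)<.006)&(np.hypot(p[:,0]-.519,p[:,1]-.151)<.06);p=p[k]
print(len(p),p.mean(0),p.min(0),p.max(0),np.median(p[:,2]))
E
```

```text
time_s: 1.15
position: [0.3886, -0.1496, 0.2313]
tool_rot: [[-0.902, -0.0, 0.431], [-0.431, 0.0, -0.902], [0.0, -1.0, -0.0]]
ft_force: [1.4, -0.4, -0.4]
grip_width: 0.0855
time_s: 2.15
position: [0.5201, 0.1499, 0.1342]
tool_rot: [[-0.901, -0.002, 0.433], [-0.433, -0.0, -0.901], [0.002, -1.0, -0.001]]
ft_force: [-0.0, -0.5, -0.0]
grip_width: 0.0857
[0.52006805 0.14985869 0.13417941] [ 3.5 26.2 84.5 -0.  69.4 67.9] [-0.00295088 -0.52038664 -0.00546255]
2637 [0.52060006 0.15566994 0.03514104] [0.4908857  0.12642742 0.03005435] [0.54768682 0.18331176 0.03770852] 0.035255149493090415
```

View pics/w1.png

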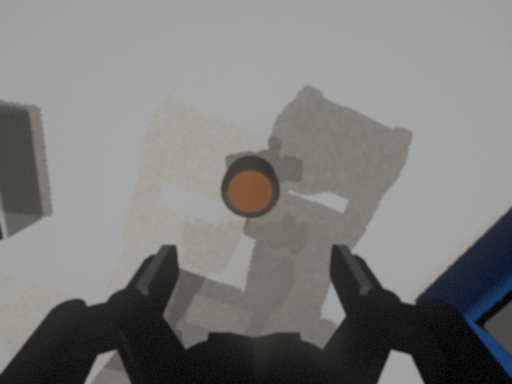

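The wrist view shows the cell's amber glass at about (250,190), centred between the jaws. I'll refine its position with the amber blob in the three views.

```bash
python3 - <<'E'
from h import *
s=env.observe()
def amber(f,box):
    im=cv2.imread(f'pics/{f}.png');h=cv2.cvtColor(im,cv2.COLOR_BGR2HSV)
    m=((h[...,0]<20)&(h[...,1]>100)).astype(np.uint8);k=np.zeros_like(m);u0,u1,v0,v1=box;k[v0:v1,u0:u1]=1
    M=cv2.moments(m*k,True);return M['m10']/M['m00'],M['m01']/M['m00'],M['m00']
def ray(n,uv,z):
    m=env.camera_model(n);K=np.array(m['camera_matrix']);R=np.array(m['R']);t=np.array(m['t'])
    o=-R.T@t;r=R.T@np.linalg.solve(K,[uv[0],uv[1],1]);return o+r*(z-o[2])/r[2]
a=amber('w1',(200,300,130,240));print(a,wray(a[:2],.036,s))
a=amber('top0',(190,235,195,240));print(a,ray('top',a[:2],.036))
a=amber('scene0',(290,330,175,210));print(a,ray('scene',a[:2],.036))
im=cv2.imread('pics/w1.png');g=cv2.cvtColor(im,cv2.COLOR_BGR2GRAY);m=np.zeros_like(g);m[145:230,210:290]=g[145:230,210:290]<62
m=cv2.morphologyEx(m,cv2.MORPH_OPEN,np.ones((3,3)))
c=max(cv2.findContours(m,0,2)[0],key=cv2.contourArea);print(cv2.minEnclosingCircle(c))
E
```

```text
(250.00208913649024, 190.7799442896936, 1436.0) [0.51968281 0.15371792 0.036     ]
(210.22448979591837, 218.01020408163265, 98.0) [0.518907   0.15280967 0.036     ]
(311.11009174311926, 188.54128440366972, 109.0) [0.51913041 0.15356463 0.036     ]
((261.5, 168.0), 16.007909774780273)
```

The three views agree on about (0.5193, 0.1534). I'll descend, close and test with a small lift.

```bash
python3 -m pendant '[[[-0.03,0.12,-0.5],0,1],[[0,0,-0.9],0,1],[[0,0,-0.9],0,1],[[0,0,-0.9],0,1],[[0,0,-0.6],0,1],[[0,0,-0.34],0,1],[[0,0,0],0,1],[[0,0,0],0,1]]' 60
python3 -m pendant '[[[0,0,0],0,0.5],[[0,0,0],0,0.3],[[0,0,0],0,0.2],[[0,0,0],0,0.2],[[0,0,0],0,0.2],[[0,0,0],0,0.2],[[0,0,0],0,0.2],[[0,0,0],0,0.2]]' 60
python3 - <<'E'
from h import *
save('wrist','w2')
E
```

```text
time_s: 2.87
position: [0.5199, 0.1518, 0.012]
tool_rot: [[-0.903, 0.001, 0.43], [-0.43, 0.0, -0.903], [-0.001, -1.0, 0.0]]
ft_force: [0.1, 0.4, 0.4]
grip_width: 0.0854
time_s: 3.53
position: [0.52, 0.1524, 0.0128]
tool_rot: [[-0.902, 0.002, 0.431], [-0.431, 0.0, -0.902], [-0.002, -1.0, 0.001]]
ft_force: [-1.9, -0.0, 10.0]
grip_width: 0.0538
```

View pics/w2.png

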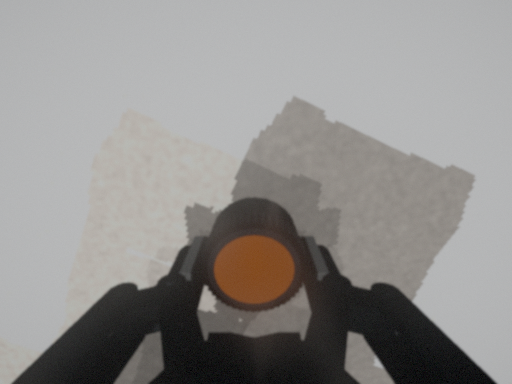

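The jaws hold the ring with the amber glass centred at (254,270). The measured width is 53.8 mm, slightly under the 56 mm ring. I'll lift and check for slip.

```bash
python3 -m pendant '[[[0,0,0],0,0.2],[[0,0,0.2],0,0.2],[[0,0,0.6],0,0.2],[[0,0,0.9],0,0.2],[[0,0,0.9],0,0.2],[[0,0,0.9],0,0.2],[[0,0,0.9],0,0.2],[[0,0,0.9],0,0.2],[[0,0,0.9],0,0.2],[[0,0,0.6],0,0.2],[[0,0,0],0,0.2],[[0,0,0],0,0.2]]' 80
python3 - <<'E'
from h import *
s=env.observe();print(s['position'],s['ft_force'],s['grip_width'])
im,d=save('wrist','w3');P=wpts(d,s)
im2,d2=save('scene','s3')
cv2.imwrite('pics/s3c.png',cv2.resize(cv2.imread('pics/s3.png')[80:220,230:400],None,fx=4,fy=4,interpolation=2))
h=cv2.cvtColor(im,cv2.COLOR_RGB2HSV);m=(h[...,0]<20)&(h[...,1]>100);m[:200]=0;m[:,:180]=0;m[:,330:]=0
p=P[m];print(len(p),p.mean(0),np.median(p,0))
A=np.c_[p[:,:2]-p[:,:2].mean(0),np.ones(len(p))];print('slope',np.linalg.lstsq(A,p[:,2],rcond=None)[0])
M=cv2.moments(m.astype(np.uint8),True);a=(M['m10']/M['m00'],M['m01']/M['m00']);x=wray(a,np.median(p[:,2]),s);print(a,x,(np.array(s['tool_rot']).T@(x-s['position'])))
E
```

```text
time_s: 4.58
position: [0.5193, 0.1524, 0.2155]
tool_rot: [[-0.902, 0.001, 0.431], [-0.431, 0.0, -0.902], [-0.001, -1.0, 0.001]]
ft_force: [0.4, 0.2, -1.8]
grip_width: 0.0532
[0.51932619 0.15238471 0.21554061] [ 0.37691728  0.19089245 -1.7699314 ] 0.05323045027976175
4482 [0.51946865 0.15354954 0.23864157] [0.51950668 0.15361937 0.23812463]
slope [0.22566024 0.12175    0.23864157]
(253.789156626506, 269.1938866577421) [0.51932531 0.15350985 0.23812463] [-0.00051321 -0.0225839  -0.00100402]
```

View pics/w3.png

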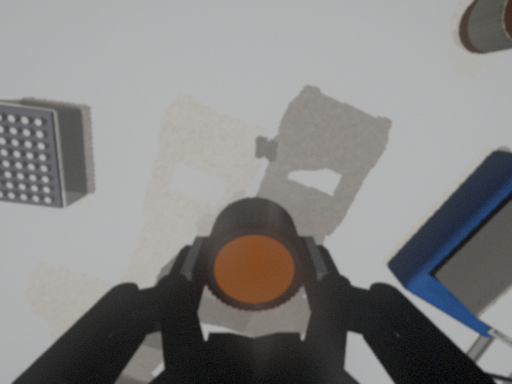

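View pics/s3c.png

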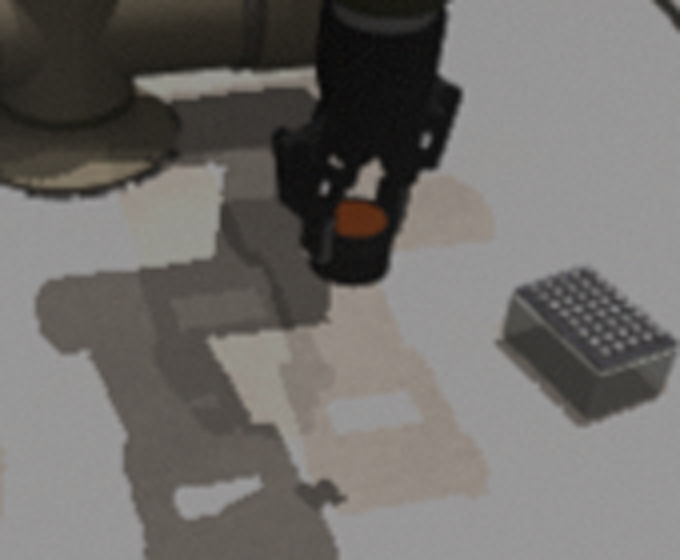

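```bash
python3 - <<'E'
from h import *
R=np.array(env.observe()['tool_rot'])
for f in('w2','w3'):
    d=np.load(f'pics/{f}.npy');im=cv2.imread(f'pics/{f}.png');h=cv2.cvtColor(im,cv2.COLOR_BGR2HSV)
    m=((h[...,0]<20)&(h[...,1]>100)).astype(np.uint8);m[:200]=0;m[:,:180]=0;m[:,330:]=0
    c=max(cv2.findContours(m,0,2)[0],key=cv2.contourArea);print(f,cv2.fitEllipse(c),m.sum())
    P=wpts(d,{'tool_rot':np.eye(3),'position':np.zeros(3)})
    m=cv2.erode(m,np.ones((7,7)));p=P[m>0]
    A=np.c_[p[:,[0,2]]-p[:,[0,2]].mean(0),np.ones(len(p))];print('slope toolx,z',np.linalg.lstsq(A,p[:,1],rcond=None)[0],d[m>0].min(),d[m>0].max())
E
```

```text
w2 ((254.02572631835938, 269.3484802246094), (69.89715576171875, 81.69324493408203), 89.29624938964844) 4637
slope toolx,z [ 0.25942823  0.00183151 -0.02320977] 0.0 0.1477418
w3 ((253.86032104492188, 269.0487365722656), (68.87948608398438, 80.87435150146484), 88.40145111083984) 4482
slope toolx,z [ 0.31006895  0.00300208 -0.02303578] 0.0 0.14753047
```

The cell is held flat: the glass's ellipse (aspect about 0.85) and its pixel position did not change from bench to air. Now I'll go beside the spigot so the wrist camera looks straight down on it.

```bash
python3 -m pendant '[[[0,-0.5,0.5],0,0.2],[[-0.05,-1,0.3],0,0.2],[[-0.05,-1,0],0,0.2],[[-0.05,-1,0],0,0.2],[[-0.05,-1,0],0,0.2],[[-0.05,-1,0],0,0.2],[[-0.05,-1,0],0,0.2],[[-0.05,-1,0],0,0.2],[[-0.05,-1,0],0,0.2],[[-0.05,-1,0],0,0.2],[[-0.05,-1,0],0,0.2],[[-0.05,-1,0],0,0.2]]' 80
python3 -m pendant '[[[-0.1,-1,0],0,0.2],[[-0.05,-0.4,0],0,0.2],[[0,0,0],0,0.2],[[0,0,0],0,0.2]]'
python3 - <<'E'
from h import *
s=env.observe();im,d=save('wrist','w4');P=wpts(d,s)
print(s['position'],s['q'],s['ft_force'])
p=P.reshape(-1,3);k=(d.ravel()>0)&(p[:,2]>.16)&(p[:,2]<.18)&(np.hypot(p[:,0]-.5745,p[:,1]+.2)<.035);p=p[k]
print(len(p),p.mean(0),(p.min(0)+p.max(0))/2,np.median(p[:,2]))
E
```

```text
time_s: 5.68
position: [0.5022, -0.1939, 0.2375]
tool_rot: [[-0.902, -0.003, 0.431], [-0.431, 0.002, -0.902], [0.002, -1.0, -0.003]]
ft_force: [1.3, 0.4, -1.9]
grip_width: 0.0533
time_s: 6.02
position: [0.4981, -0.2344, 0.2379]
tool_rot: [[-0.903, -0.002, 0.43], [-0.43, 0.002, -0.903], [0.001, -1.0, -0.002]]
ft_force: [0.1, 0.1, -1.4]
grip_width: 0.0539
[ 0.49809224 -0.23435936  0.23790967] [-3.75328424e+01  2.16570869e+01  7.34598497e+01  2.18510271e-02
  8.50316853e+01  2.69790300e+01] [ 0.09275991  0.09114618 -1.36087503]
2337 [ 0.57527919 -0.19759366  0.16810799] [ 0.57485085 -0.1978396   0.16585827] 0.1686862523600074
```

View pics/w4.png

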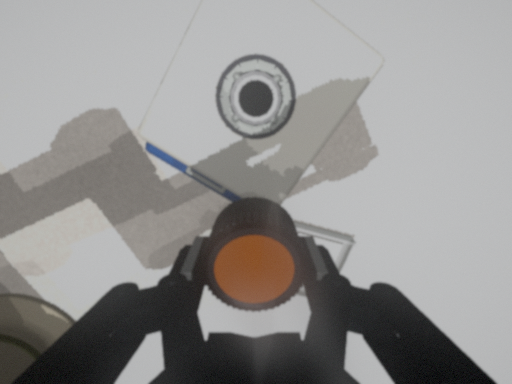

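The wrist view shows the spigot's dark top at about (256,97), with the seat ring around it. I'll fit circles and zoom in for the pins.

```bash
python3 - <<'E'
from h import *
s=env.observe();R=np.array(s['tool_rot'])
im=cv2.imread('pics/w4.png');g=cv2.cvtColor(im,cv2.COLOR_BGR2GRAY)
m=np.zeros_like(g);m[40:150,205:305]=g[40:150,205:305]<75
cs,h=cv2.findContours(m,cv2.RETR_LIST,2)
for c in cs:
    if cv2.contourArea(c)>150:
        e=cv2.fitEllipse(c)
        for z in(.17,.152,.14): print(np.round(e[0],1),np.round(e[1],1),z,wray(e[0],z,s).round(4),end=' ')
        print(' radius at z .17 mm',e[1][1]/2/267.7*(s['position'][2]+.141-.17)*1000)
h=cv2.cvtColor(im,cv2.COLOR_BGR2HSV)
m=((h[...,0]<20)&(h[...,1]>100)).astype(np.uint8);m[:200]=0;m[:,:180]=0;m[:,330:]=0
c=max(cv2.findContours(m,0,2)[0],key=cv2.contourArea);e=cv2.fitEllipse(c)
x=wray(e[0],s['position'][2]+.0232,s);print('amber',e,x,R.T@(x-s['position']))
cv2.imwrite('pics/w4c.png',cv2.resize(im[45:150,205:305],None,fx=5.5,fy=5.5,interpolation=2))
E
```

```text
[256.5  98.7] [28.  30.5] 0.17 [ 0.5751 -0.1982  0.17  ] [256.5  98.7] [28.  30.5] 0.152 [ 0.5751 -0.1983  0.152 ] [256.5  98.7] [28.  30.5] 0.14 [ 0.5751 -0.1985  0.14  ]  radius at z .17 mm 11.91138395648017
amber ((253.50430297851562, 268.1567077636719), (67.70732879638672, 80.49214172363281), 90.52511596679688) [ 0.49926129 -0.23199098  0.26150645] [-0.00158497 -0.02319864 -0.00114861]
```

View pics/w4c.png

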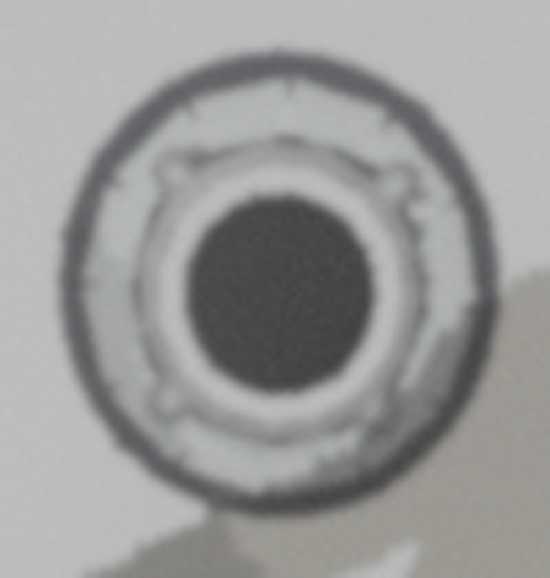

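The pins sit on the image diagonals. In the wrist camera the cell axis needs to move (+75.8, +33.7) mm to the spigot axis, and the top view gives the same once its bias is removed. I'll move over it and look.

```bash
python3 -m pendant '[[[0.33,0.12,0],0,0.2],[[0.7,0.3,0],0,0.2],[[0.8,0.4,0],0,0.2],[[0.5,0.2,-0.3],0,0.2],[[0.2,0.1,-0.6],0,0.2],[[0,0,-0.5],0,0.2],[[0,0,-0.2],0,0.2],[[0,0,0],0,0.2],[[0,0,0],0,0.2]]' 80
python3 - <<'E'
from h import *
s=env.observe();print(s['position'],s['ft_force'],s['grip_width'],s['time_s'])
save('scene','s5')
cv2.imwrite('pics/s5c.png',cv2.resize(cv2.imread('pics/s5.png')[120:240,130:260],None,fx=5,fy=5,interpolation=2))
im,d=save('top','t5')
x=wray((253.5,268.2),s['position'][2]+.0232,s);print('cell',x)
E
```

```text
time_s: 6.82
position: [0.5747, -0.2004, 0.1917]
tool_rot: [[-0.902, 0.0, 0.432], [-0.432, -0.0, -0.902], [-0.0, -1.0, 0.0]]
ft_force: [-0.9, -0.2, -0.3]
grip_width: 0.0529
[ 0.57471124 -0.20038508  0.19166359] [-0.92083004 -0.19073649 -0.27637788] 0.05294885905060291 6.8167
cell [ 0.57560411 -0.19866954  0.21486359]
```

View pics/s5c.png

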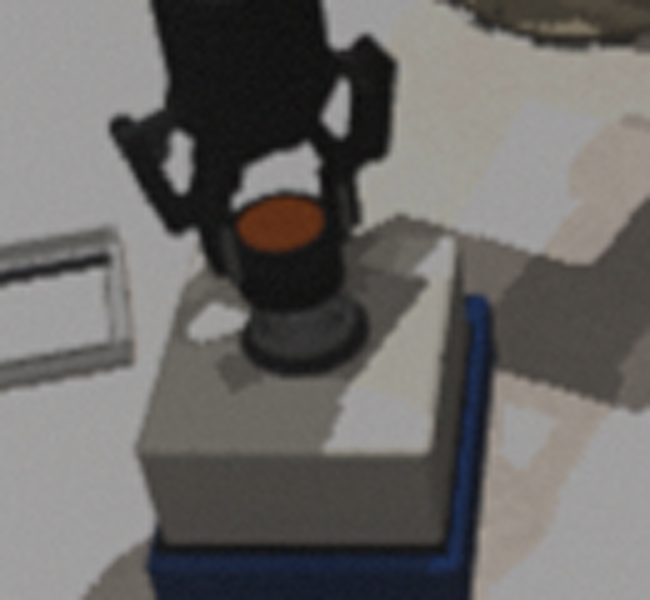

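The cell is upright just above the spigot. I'll lower it slowly onto the pins.

```bash
python3 -m pendant '[[[0,0,-0.15],0,0.2],[[0,0,-0.1],0,0.2],[[0,0,-0.1],0,0.2],[[0,0,-0.05],0,0.2],[[0,0,0],0,0.2]]' 80
python3 -m pendant '[[[0,0,-0.05],0,0.2],[[0,0,-0.03],0,0.2],[[0,0,0],0,0.2]]' 80
```

```text
time_s: 7.33
position: [0.5743, -0.2006, 0.1788]
tool_rot: [[-0.902, -0.0, 0.431], [-0.431, 0.001, -0.902], [-0.0, -1.0, -0.001]]
ft_force: [1.4, 2.9, -2.1]
grip_width: 0.0536
time_s: 7.58
position: [0.5746, -0.2007, 0.1776]
tool_rot: [[-0.902, 0.001, 0.431], [-0.431, 0.0, -0.902], [-0.001, -1.0, 0.0]]
ft_force: [-0.4, 4.4, 3.7]
grip_width: 0.0533
```

Contact came at the predicted pin height with a slight +y side load. I'll ease that and press a little more.

```bash
python3 -m pendant '[[[0,0.02,-0.02],0,0.2],[[0,0.01,-0.02],0,0.2],[[0,0,0],0,0.2]]' 80
python3 -m pendant '[[[0,0,0],0.5,0.2],[[0,0,0],0.5,0.2],[[0,0,0],0,0.2]]' 80
```

```text
time_s: 7.83
position: [0.5747, -0.2005, 0.1774]
tool_rot: [[-0.902, 0.002, 0.431], [-0.431, -0.002, -0.902], [-0.001, -1.0, 0.003]]
ft_force: [-1.9, 2.6, 11.2]
grip_width: 0.0535
time_s: 8.08
position: [0.5754, -0.2006, 0.1773]
tool_rot: [[-0.86, 0.004, 0.51], [-0.51, -0.002, -0.86], [-0.002, -1.0, 0.004]]
ft_force: [1.4, 1.4, 8.0]
grip_width: 0.0532
```

Pressing at about 8–11 N. Now I'll search by turning positive, watching z and the forces.

```bash
python3 -m pendant '[[[0,0,0],0.5,0.2],[[0.005,0,0],0.5,0.2],[[0.005,0,0],0.5,0.2],[[0.005,0,0],0.5,0.2],[[0,0,0],0,0.2]]' 80

```

```text
time_s: 8.5
position: [0.5749, -0.2003, 0.1758]
tool_rot: [[-0.759, 0.001, 0.651], [-0.651, -0.001, -0.759], [-0.0, -1.0, 0.001]]
ft_force: [0.5, 1.4, 1.5]
grip_width: 0.0536
```

```bash
python3 -m pendant '[[[0,0,0],0.5,0.2],[[0.005,0,0],0.5,0.2],[[0.005,0,0],0.5,0.2],[[0.005,0,0],0.5,0.2],[[0,0,0],0,0.2]]' 80

```

```text
time_s: 8.92
position: [0.5752, -0.2, 0.1753]
tool_rot: [[-0.635, -0.0, 0.772], [-0.772, 0.0, -0.635], [-0.0, -1.0, -0.001]]
ft_force: [0.7, 1.2, -0.9]
grip_width: 0.0532
```

z dropped and the load vanished during the first turn, so the cell has probably entered the keyways. I'll check the torque and ease down.

```bash
python3 -c "
from h import *
s=env.observe();print(s['wrist_torque'],s['ft_force'])"
python3 -m pendant '[[[0,0,-0.04],0,0.2],[[0,0,-0.04],0,0.2],[[0,0,0],0,0.2]]' 80
```

```text
[ 0.38646232 -0.12612132 -0.04570691] [ 0.70259293  1.21264425 -0.94443199]
time_s: 9.17
position: [0.5752, -0.1999, 0.1729]
tool_rot: [[-0.636, -0.0, 0.771], [-0.771, 0.0, -0.636], [-0.0, -1.0, -0.0]]
ft_force: [1.1, 4.0, -1.3]
grip_width: 0.053
```

It is going down freely, so it is in the keyways. I'll continue to the seat.

```bash
python3 -m pendant '[[[0,0.02,-0.06],0,0.2],[[0,0,-0.06],0,0.2],[[0,0,-0.06],0,0.2],[[0,0,-0.06],0,0.2],[[0,0,0],0,0.2]]' 80
```

```text
time_s: 9.58
position: [0.5751, -0.1995, 0.1652]
tool_rot: [[-0.636, -0.001, 0.772], [-0.772, 0.0, -0.636], [0.0, -1.0, -0.001]]
ft_force: [1.7, 1.8, -3.9]
grip_width: 0.0536
```

```bash
python3 -m pendant '[[[0,0,-0.04],0,0.2],[[0,0,-0.04],0,0.2],[[0,0,-0.04],0,0.2],[[0,0,0],0,0.2]]' 110
python3 -c "
from h import *
s=env.observe();print(s['wrist_torque'])"
```

```text
time_s: 9.92
position: [0.5752, -0.1995, 0.1627]
tool_rot: [[-0.636, 0.0, 0.772], [-0.772, -0.0, -0.636], [-0.0, -1.0, 0.0]]
ft_force: [-0.9, 3.9, 3.3]
grip_width: 0.0525
[ 0.63611065  0.1622133  -0.09119346]
```

The spring is now taking load at seat height. I'll push home.

```bash
python3 -m pendant '[[[0,0.01,-0.05],0,0.2],[[0,0,-0.05],0,0.2],[[0,0,-0.05],0,0.2],[[0,0,0],0,0.2],[[0,0,0],0,0.2]]' 110
python3 -m pendant '[[[0,0,-0.04],0,0.2],[[0,0,-0.03],0,0.2],[[0,0,0],0,0.2],[[0,0,0],0,0.2]]' 110
```

```text
time_s: 10.33
position: [0.5753, -0.1994, 0.1592]
tool_rot: [[-0.636, 0.001, 0.772], [-0.772, -0.001, -0.636], [0.0, -1.0, 0.002]]
ft_force: [-2.4, 4.1, 10.9]
grip_width: 0.0527
time_s: 10.67
position: [0.5753, -0.1994, 0.1591]
tool_rot: [[-0.635, 0.003, 0.772], [-0.772, -0.002, -0.635], [-0.0, -1.0, 0.003]]
ft_force: [-7.8, 6.3, 23.3]
grip_width: 0.0529
```

Hard stop at TCP z 0.1591 with 23 N; I predicted 0.1588. I'll verify with pictures.

```bash
python3 - <<'E'
from h import *
s=env.observe();im,d=save('wrist','w6');save('scene','s6');_,dt=save('top','t6')
h=cv2.cvtColor(im,cv2.COLOR_RGB2HSV)
m=((h[...,0]<20)&(h[...,1]>100)).astype(np.uint8);m[:200]=0;m[:,:180]=0;m[:,330:]=0
c=max(cv2.findContours(m,0,2)[0],key=cv2.contourArea);e=cv2.fitEllipse(c);print(e)
print('cell axis',wray(e[0],.182,s)); p=wpts(d,s)[(m>0)&(d>0)];print('glass z',np.median(p[:,2]))
P=pts('top',dt)
for nm,u0,u1,v0,v1,z0,z1 in(('bottle',245,280,122,160,.02,.2),('tipbox',110,165,215,275,.03,.1),('tray',345,395,235,285,.008,.03)):
    q=P[v0:v1,u0:u1].reshape(-1,3);q=q[(q[:,2]>z0)&(q[:,2]<z1)];print(nm,q.mean(0).round(3) if len(q) else 0)
S=pts('scene',np.load('pics/s6.npy'));hs=cv2.cvtColor(cv2.imread('pics/s6.png'),cv2.COLOR_BGR2HSV)
m=(hs[...,0]<20)&(hs[...,1]>100);m[:140]=0;m[220:]=0;m[:,:160]=0;m[:,225:]=0
print('scene glass',m.sum(),np.median(S[m],0))
cv2.imwrite('pics/s6c.png',cv2.resize(cv2.imread('pics/s6.png')[120:240,130:260],None,fx=5,fy=5,interpolation=2))
print(s['position'],s['ft_force'],s['qvel'].round(2) if hasattr(s['qvel'],'round') else s['qvel'])
E
```

```text
((253.60113525390625, 268.342041015625), (68.52691650390625, 81.41552734375), 88.66861724853516)
cell axis [ 0.57551863 -0.19755634  0.182     ]
glass z 0.18162140529558374
bottle [ 0.776 -0.02   0.09 ]
tipbox [0.422 0.396 0.054]
tray [ 0.385 -0.39   0.014]
scene glass 137 [ 0.57709199 -0.19689883  0.18189931]
[ 0.57529529 -0.19939137  0.15913292] [-7.7859603   6.25770274 23.28951883] [-0.06  0.1  -0.   -0.03  0.08  0.13]
```

View pics/s6c.png

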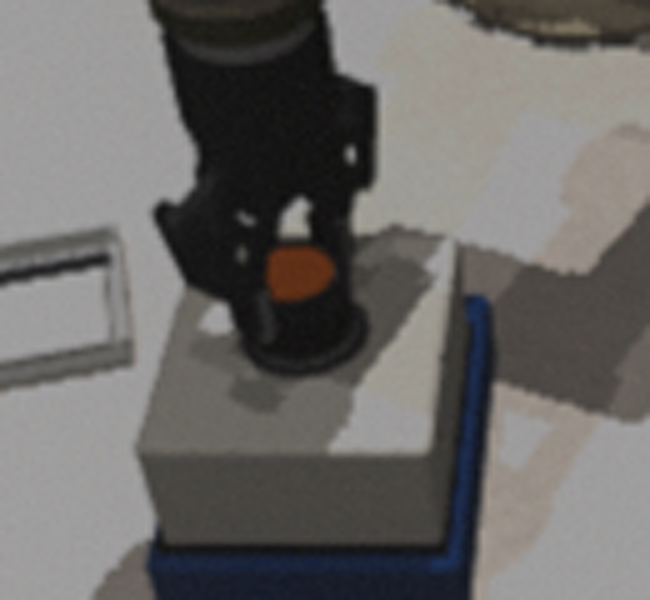

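View pics/w6.png

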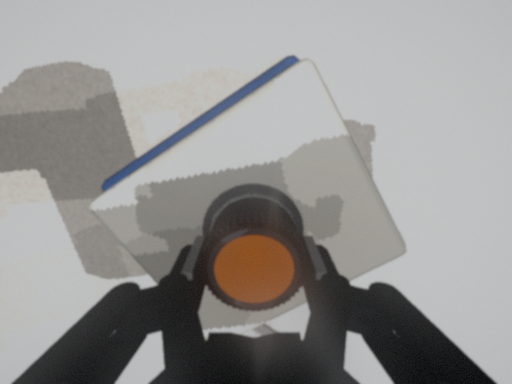

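The glass is at 0.1816–0.1819 m, where fully home is 0.182, and its position in the grip is unchanged. The bystanders have not moved and the push is steady, so I'm handing in.

```bash
python3 -c "
from h import *
env.close_job()
s=env.observe();print(s['time_s'],s['position'],s['ft_force'],s['grip_width'])"
```

```text
the job is handed in; nothing more can be done
the job is handed in; nothing more can be done
```

The filter cell is mounted and fully home on the imager, and I handed the job in with the gripper still holding it down. No verdict is reported, so this rests on my last checks.

I picked the cell up from the bench and lowered it over the spigot until it rested on the pins. I turned it about +25° under a light push. It dropped into the keyways, and I pressed it onto the seat until it stopped hard. The robot clock was about 10.8 s of the 51 s allowed.

**Last checks:**
- **Height:** the cell's glass top is at 181.6 mm (wrist camera) and 181.9 mm (scene camera); fully home is 182 mm.
- **Push and grip:** the push is 23 N steady, with the grip set to 110 N. There is some side load, about 8 N in x and 6 N in y.
- **Position in the gripper:** the cell looks the same in the wrist camera as when I lifted it, so it neither slipped nor tilted.
- **Axis:** the wrist camera puts the cell within about 1 mm of the spigot axis. The scene camera's rough reading is about 2 mm away from the wrist's spigot position.
- **Bystanders:** the bottle, tip box and gel tray are within 1 mm of where they started.

**Disagreements:**
- **Grip width:** it read about 53 mm all along, while the grip ring is 56 mm and the skirt 54 mm. The pads may have been partly on the skirt, but the hold was firm.
- **Tilt after lifting:** a depth-based reading suggested the cell was tilted. I disregarded it because some depth readings were missing and the glass's outline had not changed.

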